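Set the shock's compression clicker six clicks out

ROBOT

A 6-joint arm with a two-finger parallel gripper is mounted at the origin on the work surface. World frame = base frame: x ahead of the robot, y to its left, z up, the work surface at z = 0. Lengths are in m, angles in rad, forces in N, time in s.
With the tool pointing down it reaches from about 0.3 to 0.775 m from the base axis. Payload 14.6 kg.
Tool frame: the origin (TCP) lies between the finger pads; the fingertips stand 8 mm ahead of it and the grasp point (between the pads) lies 11 mm behind it (env.tips_ahead is the distance from the TCP to the fingertips, in m); z points along the fingers, y is the line along which they close (so a half turn about z gives the same grasp; the last joint's range is limited). The gripper opens to 85 mm and grips with 20 to 120 N. Pads are 22 mm wide; open, the fingers measure 114 mm over their backs; the gripper's body (76 mm by 85 mm) begins 54 mm behind the grasp point. The pads swing forward as they close: fully open they stand 13 mm farther back than shut.
Start: joints at [1.041, 0.3, 1.521, -0, 1.321, -0.067], TCP at [0.246, 0.492, 0.239] pointing down, gripper open.
Joint ranges: [-3.03, 3.03], [-0.79, 2.21], [0.23, 2.52], [-1.04, 4.18], [0, 3.07], [-2.55, 2.55]. Speed limits (rad/s): [2.22, 2.22, 2.57, 3.14, 3.14, 3.14].

INTERFACE

Orientations are given as a rotation vector (axis times angle).
In Python, from station import env, hand, sensors, eyes gives the robot as it stands. The module is installed in compiled form; this text tells all that it offers. Calls block until the motion is done:
- env.move_pose(position, orientation): joint-space move of the TCP to a pose.
- env.movel(position, rotation=None, max_speed=0.15, f_stop=None): straight line of the TCP; rotation=None keeps the orientation; max_speed is the mean speed in m/s. With f_stop (N) it stops when the force on the tool has changed by that much, and returns True; else False.
- env.goto_joints(angles): joint-space move.
- hand.grip(opening): opening from 0.0 (shut) to 1.0 (fully open); the grip force is fixed at half the most; returns when the fingers have stopped.
- env.sleep(seconds).
- env.inverse_kinematics(position, orientation): joint angles nearest the present ones, or None.
- sensors.get_state(): the state.
- eyes.read_camera(name): name is "scene" or "top" or "wrist"; returns the picture (400x640x3 uint8, red, green, blue); there is no depth.
- eyes.get_calibration(name): a dict with "fx", "fy", "cx", "cy" (pixels), "D" ([k1, k2, p1, p2, k3] as OpenCV has them; the pictures are not rectified), "eye" and "attitude" of the camera in the world; the wrist camera has in their place "mount" (4x4, takes a point from camera to tool coordinates, whose origin is the TCP and whose axes are the flange's). Camera axes: x right, y up, looking along -z (the intrinsics and any distortion apply to the point x, -y, -z); pixel columns grow to the right and rows downward; lengths in m; the calibration is good to about 2 mm. A picture is of the moment at which its call begins: read the wrist's pose just before it. get_calibration takes no time and is no camera call.
A pose or a line that the arm cannot do raises env.IKError and nothing moves.
- env.hand_in(): hands the job in; it is judged then, once.
The state is a dict: "time": time; "q": joint angles; "joint_velocities": joint speeds; "joint_efforts": joint torques, N m; "tool_pos": TCP position; "orientation": TCP orientation; "contact_force": force on the tool from outside, world axes, zero at the start; "moment": the same for the moment, N m; "opening": opening from 0.0 (shut) to 1.0 (fully open); "grip_force": force on a finger pad.
Only numpy, scipy, OpenCV 4.12 (cv2) and the standard library are available. Lean on these libraries where they do the work, as an engineer would, in place of code of your own. Each camera call takes 0.05 s, during which the arm holds its last target. There are 200 camera calls.

TASK

Set the compression adjuster on the shock held in the bench fixture: turn its knob clockwise (seen from above) all the way in until it seats lightly, without forcing it, then back it out exactly six clicks, leave it settled in that click and let go. Leave the other things on the bench alone.

Things in the scene. Friction and masses are not known exactly. Their poses are not given: they have to be found in the camera images.
- shock: Motorcycle shock absorber lying on its side (white coil spring, reservoir beside it) in a steel fixture fixed to the bench, 150 x 370 mm. Origin on the bench under the axis of the knob on the shock's head; x axis from spring to reservoir, y along the shock from head to spring, z up. Apart from knob, neck and hexagon nothing of it is higher than 83 mm. None of it shifts.
- knob_center (a point): Centre of the adjuster knob, half-way up, on its upright axis (fixed to the shock: does not turn with the knob). Round, knurled, aluminium, 36 mm across, 26 mm tall, 96 to 122 mm above the bench. Under it a neck 18 mm across, then a hexagon 37 mm across with its top at 84 mm. Fingers that stay above 86 mm can grip it from any side and swing freely round it.
- knob_top (a point): Centre of the knob's top face, which has a black dimple 11.5 mm off centre that turns with the knob. Seen from above clockwise screws it in, counter-clockwise backs it out, up to 10 clicks. One click each 30 degrees (12 a turn); let go between two it snaps into the nearer. It starts in a click 2 to 5 clicks out from the seat, not known which.
- hex_top (a point): Centre of the hexagon's top under the knob; the click works are inside. Feel of the knob: leaving a click takes 0.08 N m at once, which fades to nothing half-way (15 degrees) and then pulls on nearly as much into the next. The seat lies at click zero: past it the torque does not fade but climbs, 0.15 N m at 0.06 rad, 0.2 at 0.1 and 0.32 at 0.21 rad; more bruises the seat. Let go, it springs back to zero.
- needle (a joint): Lift in m of the adjuster's metering needle off its seat, driven by the knob through a fine thread: 0 at the seat, 0.00002 a click out, negative when forced into the seat. It is hidden inside the casting, and a click is far smaller than the noise of this reading: the clicks must be felt.
- hook_spanner_mid (a point): Middle of the steel C-spanner, 5 mm thick and about 190 mm long, lying on the bench by the fixture; leave it alone. Its x axis points along the handle to the hook.
- aerosol_mid (a point): Centre of a standing aerosol can, 65 mm across and 200 mm tall; leave it alone.
- wrench_mid (a point): Middle of a steel combination spanner 190 mm long and 8 mm thick, lying on the bench; leave it alone. Its x axis runs along it.
- tin_mid (a point): Centre of a flat round steel tin, 72 mm across and 36 mm tall; leave it alone.

How it is judged:
By the outcome, as a careful person would: the job done as asked, in the order asked, and still so for the second after the job is handed in, with the robot touching nothing.
It also fails if it takes over 72 s, if anything falls off the work surface, if the arm or the gripper's body presses on something with over 40 N, if the wrist force passes 120 N, or if a joint passes its speed limit or range.

## Working session

There is one attempt and no reset: what is moved stays moved. The work goes in short steps, each a Python script; the robot and the scene stay as the last script left them, time stands still between calls to the robot, and variables do not carry over. Pictures are saved under pics/ and viewed, at most 10 in all, crops included, and the job is handed in when it is done.

```bash
mkdir -p pics; ls; python3 - <<'E'
from station import env,hand,sensors,eyes
import cv2,numpy as np
for n in ("top","scene"):
    im=eyes.read_camera(n); cv2.imwrite(f"pics/{n}0.png",im[...,::-1]); print(n,eyes.get_calibration(n))
c=eyes.get_calibration("wrist");print(c)
s=sensors.get_state();print(s)
E
```

```text
pics
top {'fx': 463.50934051523564, 'fy': 463.50934051523564, 'cx': 321.15053007670923, 'cy': 204.5348897985473, 'D': array([-0.05712323,  0.        ,  0.        ,  0.        ,  0.        ]), 'eye': array([ 0.50170753, -0.01497633,  0.95627403]), 'attitude': array([ 0.05978548, -0.03446946, -1.56057183])}
scene {'fx': 386.46002312958376, 'fy': 386.46002312958376, 'cx': 318.4749374118509, 'cy': 201.7143136367844, 'D': array([-0.04741797,  0.        ,  0.        ,  0.        ,  0.        ]), 'eye': array([1.02741283, 0.39428647, 0.58400415]), 'attitude': array([0.47220503, 1.0036124 , 2.11431142])}
{'fx': 310.77552760215923, 'fy': 310.77552760215923, 'cx': 315.0331930787664, 'cy': 200.96990537268334, 'D': array([-0.0438998,  0.       ,  0.       ,  0.       ,  0.       ]), 'mount': array([[ 3.56672578e-04,  9.56388602e-01,  2.92097100e-01,
         7.42606565e-02],
       [ 9.99999590e-01, -9.79819780e-05, -9.00260856e-04,
         1.93381045e-04],
       [-8.32378969e-04,  2.92097301e-01, -9.56388244e-01,
        -1.35539481e-01],
       [ 0.00000000e+00,  0.00000000e+00,  0.00000000e+00,
         1.00000000e+00]])}
{'time': 0.1, 'q': array([ 1.04141964e+00,  3.00406484e-01,  1.52151966e+00,  9.21627935e-07,
        1.32069218e+00, -6.65796113e-02]), 'joint_velocities': array([-1.55372609e-03, -1.37747257e-03, -1.93788575e-03, -1.81582311e-03,
       -2.94477849e-03,  4.65045487e-05]), 'joint_efforts': array([ 2.77140884e-03, -5.44375348e+01, -3.62369263e+01,  2.70649133e-05,
        3.00461914e-03, -9.54912889e-05]), 'tool_pos': array([0.24544039, 0.49197516, 0.23878273]), 'orientation': array([-7.20420751e-01, -3.05756417e+00,  1.53956401e-03]), 'contact_force': array([-0.44459553, -0.73827302,  0.50355378]), 'moment': array([-0.0478949 , -0.02104119,  0.01594828]), 'grip_force': 0.0, 'opening': 0.9988140914951422}
```

View pics/top0.png

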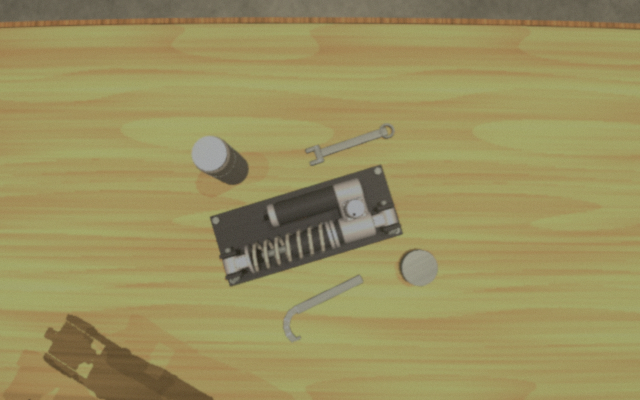

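View pics/scene0.png

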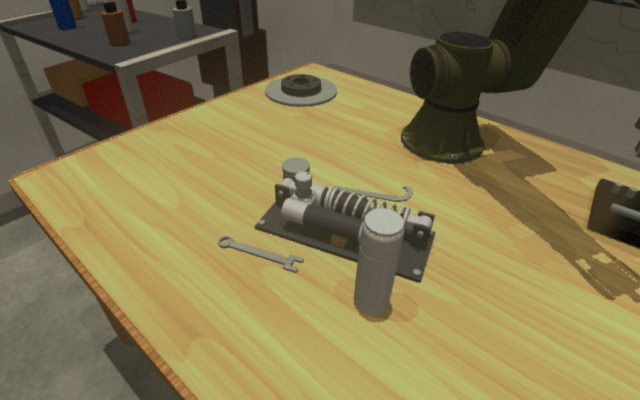

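The top view shows the knob at about (355,208) with its dark dimple. The scene view confirms an upright knob and the aerosol well clear of it. Next: a close look from above.

```bash
cat > h.py <<'E'
from station import env,hand,sensors,eyes
import cv2,numpy as np
from scipy.spatial.transform import Rotation as R
def ray(name,uv,st=None):
    c=eyes.get_calibration(name); K=np.array([[c['fx'],0,c['cx']],[0,c['fy'],c['cy']],[0,0,1]])
    x,y=cv2.undistortPoints(np.array([[uv]],float),K,c['D'])[0,0]
    d=np.array([x,-y,-1])
    if name=="wrist":
        M=c['mount'];Rt=R.from_rotvec(st['orientation'])
        return st['tool_pos']+Rt.apply(M[:3,3]),Rt.apply(M[:3,:3]@d)
    return c['eye'],R.from_rotvec(c['attitude']).apply(d)
def onz(name,uv,z,st=None):
    o,d=ray(name,uv,st); return o+d*(z-o[2])/d[2]
def down(yaw): return (R.from_euler('z',yaw)*R.from_rotvec([0,np.pi,0])).as_rotvec()
E
python3 - <<'E'
from h import *
p=onz("top",(355,208),.122);print(p)
base=sensors.get_state()
for yaw in np.arange(-3,3.1,.5):
    q=env.inverse_kinematics([p[0],p[1],.10],down(yaw)); print(yaw,None if q is None else np.round(q,2))
# look with camera offset: pick yaw 0
Rt=R.from_rotvec(down(0)); M=eyes.get_calibration("wrist")['mount']
a=Rt.apply(M[:3,3]); d=Rt.apply(M[:3,:3]@np.array([0,0,-1.])); print(a,d)
z=.26; cam=np.array([0,0,z])+a; off=cam+d*(.122-cam[2])/d[2]
env.move_pose([p[0]-off[0],p[1]-off[1],z],down(0)); env.sleep(.3)
s=sensors.get_state(); im=eyes.read_camera("wrist"); cv2.imwrite("pics/w1.png",im[...,::-1])
np.save("s1.npy",np.r_[s['tool_pos'],s['orientation']]); print(s['time'],s['q'],s['tool_pos'])
E
```

```text
[ 0.5461432  -0.06228568  0.122     ]
-3.0 [-0.18  0.45  1.66 -0.    1.03  1.25]
-2.5 [-0.18  0.45  1.66 -0.    1.03  0.75]
-2.0 [-0.18  0.45  1.66 -0.    1.03  0.25]
-1.5 [-0.18  0.45  1.66 -0.    1.03 -0.25]
-1.0 [-0.18  0.45  1.66 -0.    1.03 -0.75]
-0.5 [-0.18  0.45  1.66 -0.    1.03 -1.25]
0.0 [-0.18  0.45  1.66 -0.    1.03 -1.75]
0.5 [-0.18  0.45  1.66 -0.    1.03 -2.25]
1.0 None
1.5 None
2.0 [-0.18  0.45  1.66  0.    1.03  2.53]
2.5 [-0.18  0.45  1.66  0.    1.03  2.03]
3.0 [-0.18  0.45  1.66  0.    1.03  1.53]
[-0.07426066  0.00019338  0.13553948] [ 2.92097100e-01  9.00260856e-04 -9.56388244e-01]
2.6417 [-1.83594875e-01  2.63161338e-01  1.51925744e+00  1.16979451e-05
  1.35913604e+00 -1.75476073e+00] [ 0.536903   -0.06246693  0.26001247]
```

View pics/w1.png

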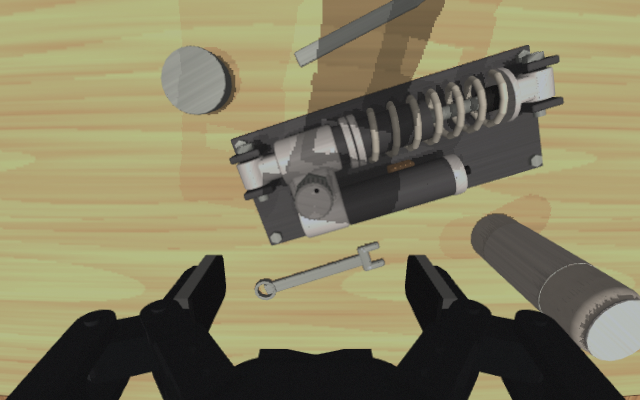

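The knob is near (315,195) with its dimple at about (317,190). I'll zoom in for its top face.

```bash
python3 - <<'E'
import cv2
im=cv2.imread("pics/w1.png")[160:235,270:370]
im=cv2.convertScaleAbs(im,alpha=1.6)
cv2.imwrite("pics/c1.png",cv2.resize(im,None,fx=8,fy=8,interpolation=cv2.INTER_NEAREST))
E
```

```text
(no output)
```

View pics/c1.png

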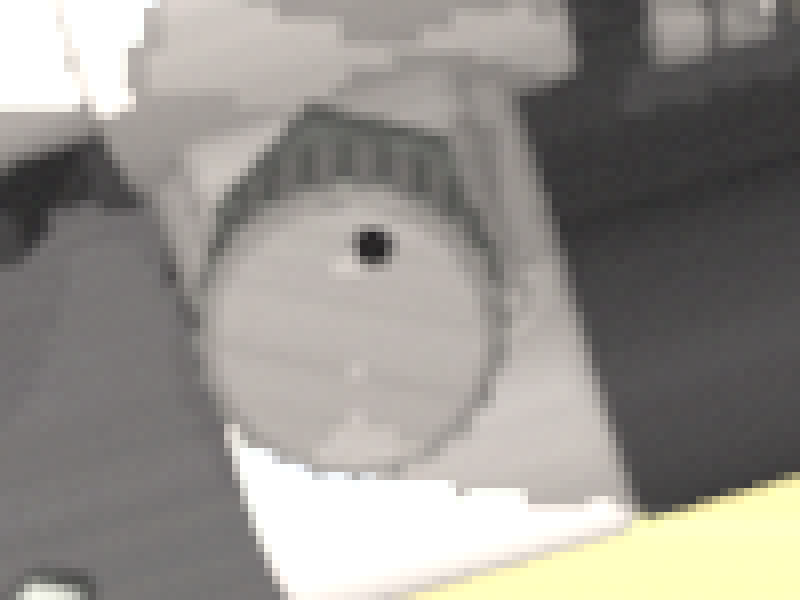

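The top face centre is at about pixel (313.4,200.6) and the dimple at (316,190.3). Next I'll go down, grip and feel the force.

```bash
python3 - <<'E'
from h import *
v=np.load("s1.npy"); st=dict(tool_pos=v[:3],orientation=v[3:])
c=onz("wrist",(313.4,200.6),.122,st); d=onz("wrist",(316,190.3),.122,st)
print(c,d,"r",np.linalg.norm(d-c),"dimple deg",np.degrees(np.arctan2(*(d-c)[1::-1])))
np.save("c.npy",c)
o=down(-1.47)
env.move_pose([c[0],c[1],.20],o)
env.sleep(.3); s0=sensors.get_state(); print(s0['q'],s0['contact_force'],s0['moment'])
print(env.movel([c[0],c[1],.100],max_speed=.08,f_stop=8)); env.sleep(.3)
s=sensors.get_state(); print(s['tool_pos'],s['contact_force'],s['moment'])
hand.grip(.0); env.sleep(.5)
s=sensors.get_state(); print(s['time'],s['q'],s['tool_pos'],s['contact_force'],s['moment'],s['opening'],s['grip_force'])
n=np.array([np.r_[(env.sleep(.02),sensors.get_state())[1]['contact_force'],sensors.get_state()['moment']] for _ in range(15)]); print(n.mean(0),n.std(0))
E
```

```text
[ 0.54601109 -0.06366378  0.122     ] [ 0.53620181 -0.06128748  0.122     ] r 0.010093008779201197 dimple deg 166.3824223571678
[-1.82710950e-01  3.33839844e-01  1.57040466e+00  8.51610874e-06
  1.23725694e+00 -2.83802555e-01] [-0.69625564  0.5231103  -0.31765433] [-0.00257691 -0.01405128 -0.02227473]
False
[ 0.54607206 -0.06365534  0.10017509] [-0.21119373 -0.66280889 -0.61562482] [ 0.04920168 -0.05417724 -0.01207298]
7.0417 [-1.82534809e-01  4.53753987e-01  1.65735118e+00  2.74444821e-04
  1.02875457e+00 -2.83509193e-01] [ 0.5466019  -0.06362203  0.1004065 ] [6.59269104 1.20373142 1.26259948] [ 0.20814931 -0.79093852 -0.03855632] 0.4043015407926575 60.321004986763
[ 5.37794733e+00  1.12142606e+00  1.60056243e+00  1.78199679e-01
 -8.44131220e-01 -9.83936804e-04] [0.55932023 0.52449311 0.56191055 0.01720022 0.03534587 0.02797274]
```

```bash
cat >> h.py <<'E'
def feel(n=16):
    a=[]
    for _ in range(n):
        env.sleep(.01); s=sensors.get_state(); a.append(np.r_[s['moment'][2],s['contact_force']])
    return np.mean(a,0)
E
python3 - <<'E'
from h import *
c=np.load("c.npy"); c[0]+=.0008
env.movel([c[0],c[1],.1],max_speed=.01); env.sleep(.2); np.save("c2.npy",c)
s=sensors.get_state(); q0=s['q'].copy(); np.save("q0.npy",q0)
print(s['time'],feel().round(3))
for deg in (3,6,10,15,20,25,28,33,36):
    q=q0.copy(); q[5]+=np.radians(deg); env.goto_joints(q)
    m=feel(); s=sensors.get_state(); print(deg,np.degrees(s['q'][5]-q0[5]).round(2),m.round(3),round(s['time'],2))
    if m[0]>.13: break
E
```

```text
7.7417 [-0.014 -2.167  1.448  6.264]
3 2.93 [0.046 0.507 0.834 2.523] 8.26
6 5.92 [0.05  0.419 0.773 2.997] 8.64
10 9.89 [0.    0.49  0.798 3.25 ] 9.03
15 14.85 [-0.041  1.06   0.21   2.994] 9.41
20 19.85 [-0.102  1.946 -0.162  2.285] 9.79
25 24.84 [-0.055  3.501 -0.645  1.828] 10.18
28 27.9 [-0.025  4.903 -0.689  1.016] 10.56
33 32.91 [ 0.046  5.585 -0.98   1.103] 10.94
36 35.92 [ 0.011  5.748 -1.228  0.957] 11.32
```

```bash
python3 - <<'E'
from h import *
q0=np.load("q0.npy")
done=False
for k in (2,3,4,5):
    for d in (-15,-8,2.5,5,7):
        deg=30*k+d
        q=q0.copy(); q[5]+=np.radians(deg); env.goto_joints(q)
        m=feel(); s=sensors.get_state(); print(deg,m.round(3),round(s['time'],2))
        if m[0]>.12: done=True; break
    if done: break
    if k==3: pass
E
```

```text
45 [-0.033  6.274 -1.204  0.392] 11.73
52 [-0.146  6.676 -1.985  0.348] 12.12
62.5 [ 0.033  7.358 -2.178 -0.054] 12.55
65 [-0.009  7.513 -1.924 -0.505] 12.93
67 [ 0.028  7.189 -2.241 -0.298] 13.32
75 [-0.038  7.552 -2.922 -0.585] 13.71
82 [-0.147  7.76  -3.537 -0.765] 14.09
92.5 [ 0.014  8.121 -3.737 -0.674] 14.52
95 [ 0.061  7.855 -4.091 -0.667] 14.9
97 [ 0.023  8.077 -3.849 -0.334] 15.28
105 [-0.033  7.59  -4.629 -0.784] 15.68
112 [-0.129  7.902 -4.958 -0.755] 16.06
122.5 [ 0.012  7.623 -5.389 -0.689] 16.49
125 [ 0.065  7.465 -5.844 -0.267] 16.88
127 [-1.000e-03  7.338e+00 -5.903e+00 -7.370e-01] 17.26
135 [-0.021  6.794 -6.506  0.025] 17.65
142 [-0.105  6.987 -6.676 -0.185] 18.03
152.5 [ 0.052  6.257 -7.104  0.203] 18.47
155 [ 0.131  5.867 -7.135  0.276] 18.85
```

```bash
python3 - <<'E'
from h import *
q0=np.load("q0.npy")
for deg in (155,156.5):
    q=q0.copy(); q[5]+=np.radians(deg); env.goto_joints(q)
    print(deg,feel(25).round(3),sensors.get_state()['time'])
E
```

```text
155 [ 0.114  5.83  -7.065  0.448] 19.3083
156.5 [ 0.169  5.674 -7.137  0.489] 19.7667
```

The torque climbs steadily past 150°, so the seat is there, meaning it started 5 clicks out. I'll back it out 180° to −30°, release and check the dimple, which should be near 196°.

```bash
python3 - <<'E'
from h import *
q0=np.load("q0.npy"); c=np.load("c.npy")
for k in range(1,7):
    out=[]
    for d in (-22,-5,0) if k<6 else (-22,0):
        q=q0.copy(); q[5]+=np.radians(150-30*k-d); env.goto_joints(q); out.append(feel(12)[0].round(3))
    print(k,out)
env.sleep(.3); s=sensors.get_state(); print(s['q'][5]-q0[5],s['time'])
hand.grip(1.0); env.sleep(.3)
p=sensors.get_state()['tool_pos']; env.movel([p[0],p[1],.20],max_speed=.1)
env.move_pose([.5367,-.0625,.26],down(0)); env.sleep(.3)
s=sensors.get_state(); im=eyes.read_camera("wrist"); cv2.imwrite("pics/w2.png",im[...,::-1])
np.save("s2.npy",np.r_[s['tool_pos'],s['orientation']]); print(s['time'],s['contact_force'])
g=cv2.cvtColor(im,cv2.COLOR_RGB2GRAY)[185:217,299:329]; w=np.clip(70-g.astype(float),0,None); yy,xx=np.nonzero(w); ww=w[yy,xx]
if len(ww):
    uv=((xx*ww).sum()/ww.sum()+299,(yy*ww).sum()/ww.sum()+185); d=onz("wrist",uv,.122,s)
    print(uv,d,np.degrees(np.arctan2(*(d-c)[1::-1]))%360)
cv2.imwrite("pics/c2.png",cv2.resize(cv2.convertScaleAbs(im[160:235,270:370,::-1],alpha=1.6),None,fx=8,fy=8,interpolation=cv2.INTER_NEAREST))
E
```

```text
1 [np.float64(-0.013), np.float64(0.125), np.float64(0.019)]
2 [np.float64(-0.012), np.float64(0.102), np.float64(0.021)]
3 [np.float64(-0.046), np.float64(0.099), np.float64(-0.002)]
4 [np.float64(-0.031), np.float64(0.121), np.float64(0.02)]
5 [np.float64(-0.037), np.float64(0.043), np.float64(0.018)]
6 [np.float64(-0.03), np.float64(0.02)]
-0.5190431815000598 27.0333
30.2333 [-0.04743441 -0.59891837  0.29940896]
(np.float64(310.74503816793896), np.float64(189.57404580152672)) [ 0.53515699 -0.06609298  0.122     ] 192.61520115557062
```

View pics/c2.png

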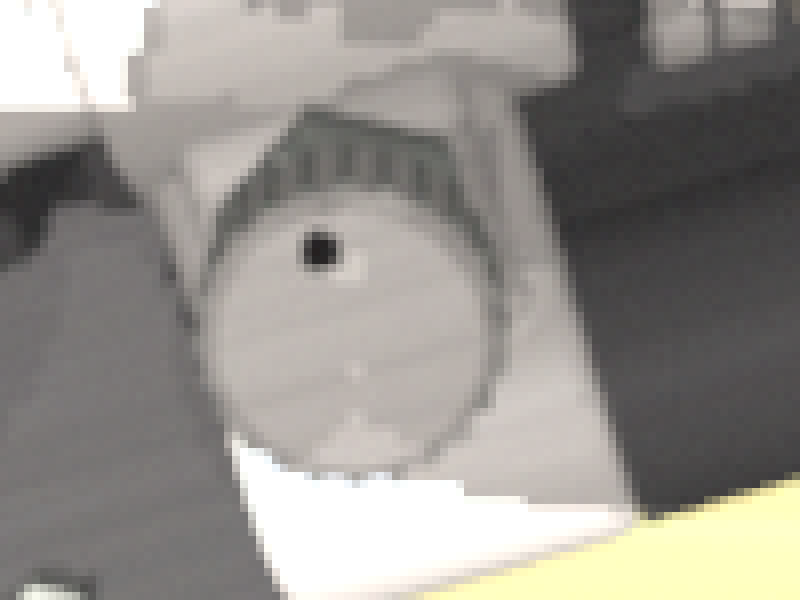

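The dimple moved from (372,247) to (320,251) in the crop. That is one click counter-clockwise of the start (5 out), so the knob is six clicks from the seat. The gripper is clear.

```bash
python3 -c "
from station import env
print(env.hand_in())"
```

```text
the job is handed in; nothing more can be done
None
```

I turned the adjuster in until it seated lightly (5 clicks, about 0.2 N m), backed it out six clicks and released it; the dimple's position agrees with six clicks, and the job was handed in at about 30 s.

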